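Lower the glass of a contact-printing frame

ROBOT

A 7-joint arm with a two-finger parallel gripper is mounted at the origin on the work surface. World frame = base frame: x ahead of the robot, y to its left, z up, the work surface at z = 0. Lengths are in mm, angles in rad, forces in N, time in s.
With the tool pointing down it reaches from about 400 to 850 mm from the base axis. Payload 4.5 kg.
Tool frame: the origin (TCP) lies midway between the tips of the shut fingers; the grasp point (between the pads) lies 19 mm behind it; z points along the fingers, y is the line along which they close (so a half turn about z gives the same grasp; the last joint's range is limited). The gripper opens to 85 mm and grips with 20 to 120 N. Pads are 22 mm wide; open, the fingers measure 114 mm over their backs; the gripper's body (76 mm by 85 mm) begins 54 mm behind the grasp point. The pads swing forward as they close: fully open they stand 13 mm farther back than shut.
Start: joints at [-1.302, 0.689, -0.195, 1.565, 0.157, 0.902, -0.215], TCP at [145.384, 607.88, 231.317] pointing down, gripper open.
Joint ranges: [-3.01, 3.01], [-0.46, 2.08], [-1.47, 1.51], [0.13, 2.56], [-1, 4.14], [0.04, 2.09], [-2.66, 2.66]. Speed limits (rad/s): [2.57, 2.57, 3.14, 3.14, 3.14, 3.14, 3.14].

INTERFACE

Orientations are given as a unit quaternion [w, x, y, z].
In Python, from station import env, viewer, sign_off gives the robot as it stands.
- The arm moves only by the tool jog_arm, never from a script. Its argument "plan" is a list of rows, each an object with "slide": the shift along the world's x, y, z in cm, a list of three; "turn": the turn, a rotation vector about the world's x, y, z in rad, a list of three; "claw": the closure in counts, from 0 (fully open) to 255 (shut). In form: [{"slide": [dx, dy, dz], "turn": [rx, ry, rz], "claw": claw}, ...]. A call has 1 to 10 rows; each row shifts and turns the commanded pose from where the row before left it; what a row does not reach is not made up. A row lasts 1/10 s, in which the tool goes at most 50 mm and 8.59 degrees, less where a joint would pass 70% of its speed; a pose out of reach is approached as far as the arm can. A call with a gripper value outside its range is refused whole. The fingers move at their own pace and stop on an object; "newtons" is the grip in N (left out, the last holds). Time passes only in rows, so rows that do not move let the fingers close. It gives the time, the measured TCP pose, the force, the opening and the grip force at its end, in the units of the state.
- env.read_state(): the state, without advancing time (a new reading comes with each control period).
- viewer.grab_frame(name): name is "scene" or "top"; returns a dict with "frame" (480x640x3 uint8, red, green, blue), "depth" (480x640 float32, mm along the optical axis (not along the pixel's ray), 0 where there is no reading), "mtx" (3x3 intrinsics, pixels), "rvec" (rotation vector, rad) and "tvec" (3), from world to camera coordinates, as OpenCV has them. Camera axes: x right, y down, z forward; pixel columns grow to the right and rows downward; lengths in mm; the calibration is good to about 2 mm. A picture is of the moment at which its call begins.
- sign_off(): hands the job in; it is judged then, once.
The state is a dict: "clock": time; "joints": joint angles; "qvel": joint speeds; "effort": joint torques, N m; "ee_pos": TCP position; "ee_rot": TCP orientation; "contact_force": force on the tool from outside, world axes, zero at the start; "wrist_torque": the same for the moment, N m; "finger_gap": finger opening in mm; "grip_force": force on a finger pad.
Only numpy, scipy, OpenCV 4.12 (cv2) and the standard library are available. Lean on these libraries where they do the work, as an engineer would, in place of code of your own. Each camera call takes 0.05 s, during which the arm holds its last target. There are 200 camera calls.

TASK

The hinged glass frame of the printing board is propped open on its red leg. Push the leg out from under it towards the hinge, catch the glass frame on the back of your finger as soon as it drops, and lower it gently until it lies fully shut on the board. Do not pinch the frame or the leg, do not raise the frame above where it stands now, never let it slam, and leave everything else on the table where it is.

Things in the scene. Friction and masses are not known exactly. Their poses are not given: they have to be found in the camera images.
- printer: Fixed plywood board of the printing frame, 260 mm (x) by 330 mm (y), top 40 mm above the table. Origin: centre of its underside, on the table. Its +x points from its front edge (robot side, at x = -130 mm) to the hinge; the red leg is on its -y side. Shut, the glass frame's front rail has its underside 40 mm above the table and overhangs the front edge by 18 mm: room for a fingertip beneath.
- frame (a joint): Angle (rad) of the glass frame about its hinge axis, which runs along the board's y at x = +92 mm, 51 mm above the table: 0 = shut flat on the board, grows as it opens, about 0.5 when propped. Rails 28 mm wide, 22 mm thick (evenly above and below the axis when shut) round a glass pane; 240 mm from axis to front edge, 250 mm wide, 0.4 to 0.7 kg. The hinge is free: unsupported, it falls shut.
- frame_corner (a point): Lower front corner of the glass frame at the leg side: the end of the bottom edge of the front rail. The front rail runs from here 250 mm along the board's +y. A soft black felt strip lines its underside. Moves with the frame.
- leg (a joint): Angle (rad) of the red prop leg about its screw, relative to the frame: 0 = folded along the frame's side, foot towards the hinge; about 1.07 as found, upright on the board and carrying the frame. A little stiff: it stays where put. Push its lower half towards the hinge (board +x) with 2 to 8 N; once it leans some 0.3 rad it slides away and the frame drops, folding the leg as it comes down.
- leg_screw (a point): Centre of the red leg at its screw: the leg is a 14 mm square bar, 114 mm from screw to foot centre, hanging just outside the frame's side (2 mm gap; its centre line 9 mm beyond the frame's side face, on the board's -y side), 10 mm behind the frame's front edge.
- leg_foot (a point): Centre of the rounded foot (7 mm radius, black) of the red leg, which slides on the top of the board.
- sanding_block: Loose cork sanding block, 65 x 24 x 18 mm, lying on the board's ledge beside the frame, on the side away from the leg; leave it alone. Origin: centre of its underside.
- drink_can: Loose yellow drink can, radius 33, height 122 mm; leave it alone. Origin: centre of its underside.
- tape_roll: Loose roll of tape lying flat, outer radius 50, height 24 mm; leave it alone. Origin: centre of its underside.
- solution_bottle: Loose amber bottle, radius 30, height 140 mm; leave it alone. Origin: centre of its underside.
- sensitiser_jar: Loose green glass jar with a white cap, radius 32, height 70 mm; leave it alone. Origin: centre of its underside.
- coating_brush: Loose flat brush lying on the table; leave it alone. Origin on its underside.
- palette_knife: Loose palette knife, 200 mm, lying on the table; leave it alone. Origin on its underside.

How it is judged:
By the outcome, as a careful person would: the job done as asked, in the order asked, and still so for the second after the job is handed in, with the robot touching nothing.
It also fails if it takes over 45 s, if anything falls off the work surface, if the arm or the gripper's body presses on something with over 40 N, if the wrist force passes 120 N, or if a joint passes its speed limit or range.

## Working session

There is one attempt and no reset: what is moved stays moved. The work goes in short steps, Python scripts to look and compute and a tool call to move; the robot and the scene stay as the last step left them, time stands still between calls to the robot, and variables do not carry over. Pictures are saved under pics/ and viewed, at most 10 in all, crops included, and the job is handed in when it is done.

Besides the shell and the picture viewer there is one more tool, called after ">>>" as name(argument=value, ...), one argument or row to a line, values as JSON. jog_arm: Moves the arm, as the interface text tells. Its arguments: {"type":"object","properties":{"plan":{"type":"array","items":{"type":"object","properties":{"slide":{"type":"array","items":{"type":"number"}},"turn":{"type":"array","items":{"type":"number"}},"claw":{"type":"number"}}}},"newtons":{"type":"number"}},"required":["plan"]}

```bash
mkdir -p pics
cat > h.py <<'E'
import numpy as np, cv2
from station import env, viewer
def grab(n,save=None):
    f=viewer.grab_frame(n)
    if save: cv2.imwrite('pics/'+save,f['frame'][:,:,::-1])
    np.savez('last_%s.npz'%n,**f)
    return f
def world(f,u,v,z=None):
    R=cv2.Rodrigues(np.array(f['rvec'],float))[0];t=np.array(f['tvec'],float).ravel()
    r=np.linalg.inv(f['mtx'])@[u,v,1]
    if z is None: return R.T@(r*f['depth'][int(v),int(u)]-t)
    o=-R.T@t; d=R.T@r
    return o+d*(z-o[2])/d[2]
E
python3 - <<'E'
from h import *
grab('scene','s0.png');grab('top','t0.png')
s=env.read_state();print({k:np.round(s[k],3) for k in s})
E
```

```text
{'clock': np.float64(0.1), 'joints': array([-1.302,  0.69 , -0.195,  1.566,  0.157,  0.902, -0.215]), 'qvel': array([-0.   , -0.001, -0.001, -0.003,  0.002,  0.001,  0.002]), 'effort': array([-4.0000e-03, -5.4060e+01, -1.2710e+00, -1.5898e+01,  9.0000e-03,
        4.0000e-03, -0.0000e+00]), 'ee_pos': array([145.317, 607.27 , 230.553]), 'ee_rot': array([-0.   ,  0.117,  0.993, -0.001]), 'contact_force': array([-0.22 , -0.356,  0.186]), 'wrist_torque': array([-0.052, -0.02 ,  0.009]), 'grip_force': np.float64(0.0), 'finger_gap': np.float64(85.368)}
```

View pics/s0.png

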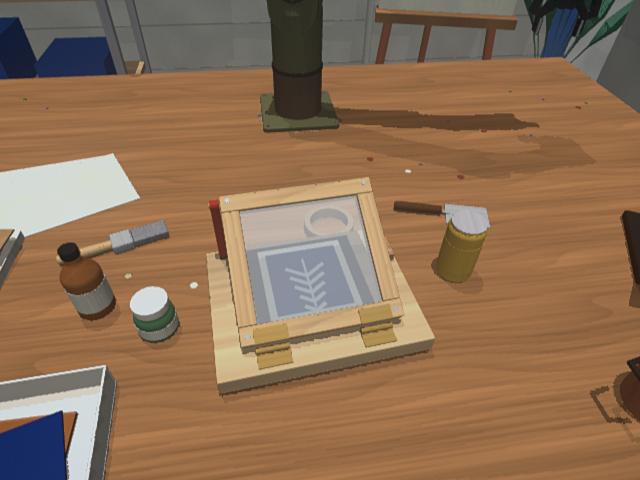

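View pics/t0.png

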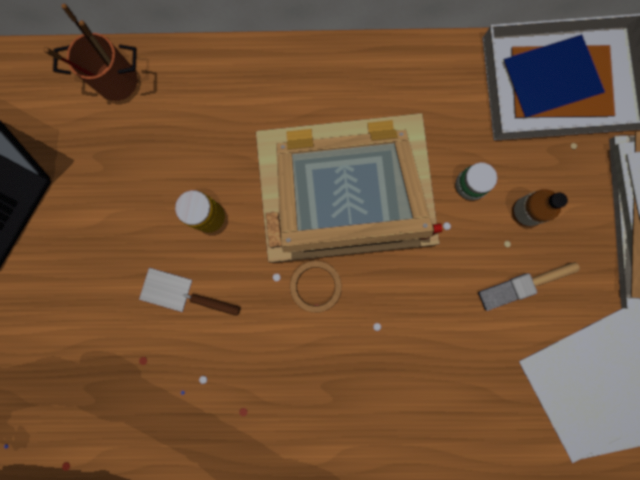

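The scene view faces the robot, with the leg's top at (215,203) and its lower end at (223,255). In the top view the board's corners are at (257,131), (423,115), (438,243) and (270,261), the leg is at (437,228), and the tape roll (316,287) lies in front of the board.

Run:
```python
from h import *
np.set_printoptions(suppress=True,precision=1)
t=dict(np.load('last_top.npz'));s=dict(np.load('last_scene.npz'))
for n,p in dict(hl=(257,131),hr=(423,115),fr=(438,243),fl=(270,261)).items():print(n,world(t,*p,z=40))
for p in [(437,228),(434,229),(430,228),(283,244),(350,238),(274,228),(316,264),(197,208),(478,178)]:print('top',p,world(t,*p))
print('tape',world(t,316,287,z=24))
for p in [(215,203),(222,250),(224,257),(222,198),(368,182),(232,200)]:print('sc',p,world(s,*p))
for n,f in (('top',t),('sc',s)):
    R=cv2.Rodrigues(f['rvec'])[0];print(n,'cam',-R.T@f['tvec'].ravel())
    im=f['frame'].astype(int);m=(im[...,0]>110)&(im[...,1]<50)&(im[...,2]<60)
    v,u=np.nonzero(m);k=(u>200)&(u<450)&(v>190)&(v<270);u,v=u[k],v[k]
    P=np.array([world(f,a,b) for a,b in zip(u,v)])
    if len(P):print(n,len(P),u.min(),u.max(),v.min(),v.max(),P.min(0),P.max(0),np.median(P,0))
b=s['frame'][170:290,180:300,::-1];c=t['frame'][195:285,250:460,::-1]
cv2.imwrite('pics/c1.png',np.vstack([cv2.resize(b,(600,600),interpolation=3)]))
cv2.imwrite('pics/c2.png',cv2.resize(c,(798,342),interpolation=3))
```

```text
hl [804.9 117.4  40. ]
hr [ 832.5 -209.2   40. ]
fr [ 580.  -229.7   40. ]
fl [549.1  91.8  40. ]
top (437, 228) [ 594.4 -197.9  168.8]
top (434, 229) [ 593.  -193.2  167.5]
top (430, 228) [ 593.9 -185.1  174.8]
top (283, 244) [570.4  54.8 175.5]
top (350, 238) [579.  -54.6 174.3]
top (274, 228) [610.6  82.3  56.6]
top (316, 264) [543.    4.1  23.9]
top (197, 208) [640.2 211.3 120.8]
top (478, 178) [ 699.1 -302.1   68. ]
tape [498.6   4.5  24. ]
sc (215, 203) [ 598.  -193.4  167.5]
sc (222, 250) [ 599.3 -196.1   64.2]
sc (224, 257) [ 598.3 -195.1   45.6]
sc (222, 198) [ 594.4 -181.9  173.5]
sc (368, 182) [577.2  57.4 171. ]
sc (232, 200) [ 597.5 -166.7  170.5]
top cam [508.2 -12.9 938.9]
top 47 434 441 224 230 [ 591.1 -205.   165.8] [ 601.3 -192.7  170.7] [ 595.9 -199.4  167.8]
sc cam [1152.5 -118.3  608.4]
sc 7 210 217 205 207 [ 599.4 -201.9  161.2] [ 601.  -190.7  164.4] [ 600.4 -197.3  162.4]
```

View pics/c1.png

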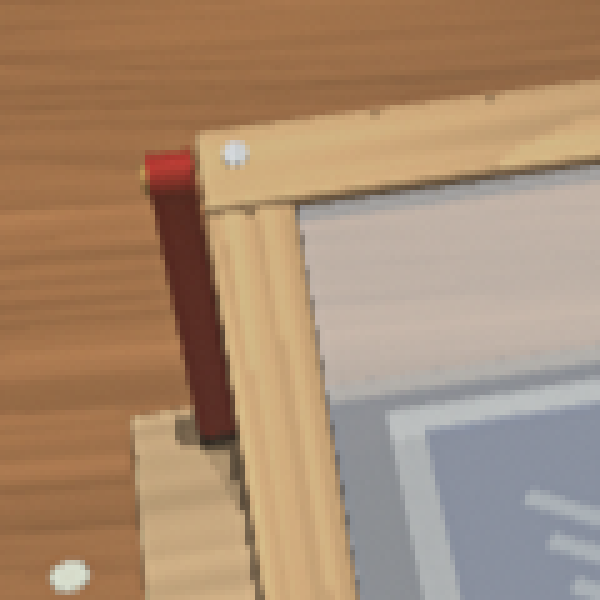

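View pics/c2.png

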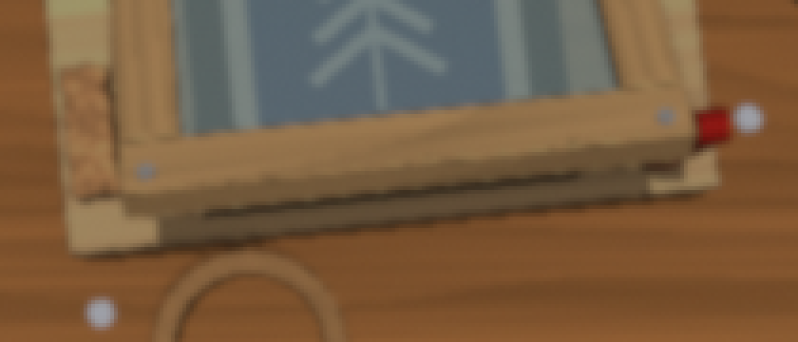

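>>> jog_arm(
  plan=[
    {"slide":[3,-3.1,0.7],"turn":[0,0,-0.125],"claw":255},
    {"slide":[3,-3.1,0.7],"turn":[0,0,-0.125],"claw":255},
    {"slide":[3,-3.1,0.7],"turn":[0,0,-0.125],"claw":255},
    {"slide":[3,-3.1,0.7],"turn":[0,0,-0.125],"claw":255},
    {"slide":[3,-3.1,0.7],"turn":[0,0,-0.125],"claw":255},
    {"slide":[3,-3.1,0.7],"turn":[0,0,-0.125],"claw":255},
    {"slide":[3,-3.1,0.7],"turn":[0,0,-0.125],"claw":255},
    {"slide":[3,-3.1,0.7],"turn":[0,0,-0.125],"claw":255},
    {"slide":[3,-3.1,0.7],"turn":[0,0,-0.125],"claw":255},
    {"slide":[3,-3.1,0.7],"turn":[0,0,-0.125],"claw":255},
  ],
)

```text
clock: 1.1
ee_pos: [446.1, 296.4, 301.4]
ee_rot: [-0.0, 0.678, 0.735, -0.0]
contact_force: [-0.1, 0.6, -0.3]
finger_gap: 0.4
grip_force: 0.0
```

```bash
cat > st.py <<'E'
from station import env
import numpy as np
from scipy.spatial.transform import Rotation as Ro
np.set_printoptions(suppress=True,precision=3)
s=env.read_state();q=s['ee_rot'];R=Ro.from_quat([q[1],q[2],q[3],q[0]]).as_matrix()
print(s['clock'],s['joints'],s['ee_pos'],'F',s['contact_force'],s['finger_gap']);print('y',R[:,1],'z',R[:,2])
E
python3 st.py
```

```text
1.1 [-0.764  0.486  0.145  1.753 -0.086  0.909 -0.502] [446.114 296.359 301.408] F [-0.056  0.564 -0.334] 0.37763581398139123
y [ 0.997  0.081 -0.001] z [-0.001 -0.    -1.   ]
```

>>> jog_arm(
  plan=[
    {"slide":[0.5,-4.9,0],"claw":255},
    {"slide":[0.5,-4.9,0],"claw":255},
    {"slide":[0.5,-4.9,0],"claw":255},
    {"slide":[0.5,-4.9,0],"claw":255},
    {"slide":[0.5,-4.9,0],"claw":255},
    {"slide":[0.5,-4.9,0],"claw":255},
    {"slide":[0,-4.9,0],"claw":255},
    {"slide":[0,-4.9,0],"claw":255},
    {"slide":[0,-4.9,0],"claw":255},
    {"slide":[0,-4.9,0],"claw":255},
  ],
)

```text
invalid input at $.plan[0]: expected keys slide, turn, claw
```

>>> jog_arm(
  plan=[
    {"slide":[0,0,-1],"turn":[0.012,-0.13,0],"claw":255},
    {"slide":[0,0,-1],"turn":[0.012,-0.13,0],"claw":255},
    {"slide":[0,0,-1],"turn":[0.012,-0.13,0],"claw":255},
    {"slide":[0,0,-1],"turn":[0.012,-0.13,0],"claw":255},
    {"slide":[0,0,-1],"turn":[0.012,-0.13,0],"claw":255},
    {"slide":[0,0,-1],"turn":[0.012,-0.13,0],"claw":255},
    {"slide":[0,0,-1],"turn":[0.012,-0.13,0],"claw":255},
  ],
)

```text
clock: 1.8
ee_pos: [418.6, 264.8, 236.9]
ee_rot: [0.19, 0.665, 0.71, 0.136]
contact_force: [-0.6, 0.2, -0.4]
finger_gap: -0.1
grip_force: 0.0
```

```bash
python3 st.py
```

```text
1.8 [-1.249  0.513  0.488  2.287  0.91   0.195 -1.661] [418.592 264.759 236.881] F [-0.602  0.197 -0.406] -0.06270400987399453
y [0.892 0.08  0.445] z [ 0.45  -0.059 -0.891]
```

```bash
cat > kin.py <<'E'
import numpy as np, itertools
from scipy.spatial.transform import Rotation as Ro
from scipy.optimize import least_squares
D=[([-1.302,.690,-.195,1.566,.157,.902,-.215],[0,.117,.993,-.001],[145.3,607.3,230.6]),
([-.764,.486,.145,1.753,-.086,.909,-.502],[0,.678,.735,0],[446.1,296.4,301.4]),
([-1.249,.513,.488,2.287,.91,.195,-1.661],[.19,.665,.71,.136],[418.6,264.8,236.9])]
def ch(q,s,a,b):
    Rs=[Ro.from_euler('z',a)];
    for i in range(7): Rs.append(Rs[-1]*Ro.from_euler('zyzyzyz'[i],s[i]*q[i]))
    return Rs[1:-1]+[Rs[-1]*Ro.from_euler('z',b)]
def meas(o): return Ro.from_quat([o[1],o[2],o[3],o[0]])
def fk(q,s,p):
    Rs=ch(q,s,p[0],p[1]); h,L1,e,L2,w,t=p[2:8]
    pos=np.array([0,0,h])+Rs[1].apply([0,0,L1])+Rs[2].apply([e,0,0])+Rs[3].apply([-e*p[8],0,L2])+Rs[5].apply([w,0,t])
    return pos,Rs[-1]
if __name__=='__main__':
    res=[]
    for s in itertools.product([1,-1],repeat=7):
        if s[1]<0: continue
        for a0,b0 in itertools.product([0,1.6,3.1,-1.6],repeat=2):
            f=lambda x:np.concatenate([(meas(o).inv()*ch(q,s,*x)[-1]).as_rotvec() for q,o,_ in D])
            r=least_squares(f,[a0,b0]); res.append((r.cost,s,tuple(r.x)))
    res.sort()
    for r in res[:4]: print(r)
    c,s,ab=res[0]
    f=lambda x:np.concatenate([(fk(q,s,[*ab,*x])[0]-p) for q,_,p in D])
    for e0 in(0,50,-50):
        r=least_squares(f,[300,400,e0,400,0,200,1],x_scale=[100,100,50,100,50,100,1]);print(r.cost,np.round(r.x,1))
E
python3 kin.py
```

```text
(np.float64(1.2642705182209525e-06), (-1, 1, -1, 1, -1, 1, -1), (np.float64(-0.0016445716361977553), np.float64(1.5694591803763631)))
(np.float64(1.2642705182214139e-06), (-1, 1, -1, 1, -1, 1, -1), (np.float64(6.281540735683753), np.float64(1.5694591805126281)))
(np.float64(1.264270518222464e-06), (-1, 1, -1, 1, -1, 1, -1), (np.float64(-0.001644567900036948), np.float64(1.5694591841109249)))
(np.float64(1.2642705182233792e-06), (-1, 1, -1, 1, -1, 1, -1), (np.float64(-0.0016445670947072702), np.float64(1.5694591849063972)))
1958.2492902738888 [3.118e+02 6.124e+02 2.410e+01 3.652e+02 6.800e+01 3.176e+02 2.000e-01]
1958.249290273488 [3.118e+02 6.124e+02 2.410e+01 3.652e+02 6.800e+01 3.176e+02 2.000e-01]
1958.2492902739505 [3.118e+02 6.124e+02 2.410e+01 3.652e+02 6.800e+01 3.176e+02 2.000e-01]
```

```bash
cat > tgt.py <<'E'
from kin import *
s=(-1,1,-1,1,-1,1,-1)
def target(al,sg,yaw=.09):
    ex=np.array([np.cos(yaw),np.sin(yaw),0]);z=np.cos(al)*ex-np.sin(al)*np.array([0,0,1])
    y=sg*(np.sin(al)*ex+np.cos(al)*np.array([0,0,1]));return Ro.from_matrix(np.c_[np.cross(y,z),y,z])
E
python3 - <<'E'
from tgt import *
np.set_printoptions(suppress=True,precision=2)
q=np.array(D[2][0]);R3=ch(q,s,0,np.pi/2)[3];print('f',R3.apply([0,0,1]))
for al in(.5,.7,.9):
  for sg in(1,-1):
    M=(R3.inv()*target(al,sg)*Ro.from_euler('z',-np.pi/2)).as_matrix()
    b=np.arccos(M[2,2])
    for sb in (1,):
      a=np.arctan2(M[1,2],M[0,2]);c=np.arctan2(M[2,1],-M[2,0]);print(al,sg,'q567',-a,b,-c)
E
```

```text
f [ 0.42  0.13 -0.9 ]
0.5 1 q567 2.2603239879137456 0.6331777631289763 -2.9801249754351207
0.5 -1 q567 2.260323987913746 0.6331777631289761 0.16146767815467258
0.7 1 q567 2.1847536090752087 0.4368063640349126 -2.9147913548454616
0.7 -1 q567 2.1847536090752087 0.4368063640349126 0.22680129874433147
0.9 1 q567 2.000127032095828 0.24581312514683928 -2.739966736720321
0.9 -1 q567 2.000127032095828 0.24581312514683748 0.40162591686947224
```

Run:
```python
from tgt import *
np.set_printoptions(suppress=True,precision=3)
q=np.array(D[2][0]);e=q.copy();e[4:]=[2.18,.44,.23]
P=[ch(q+(e-q)*k/3,s,0,np.pi/2)[-1] for k in range(4)]
for a,b in zip(P,P[1:]):
    print('turn/8',(b*a.inv()).as_rotvec()/8,'slide cm/8',26*(b.apply([0,0,1])-a.apply([0,0,1]))/8)
```

```text
turn/8 [-0.07  -0.004  0.111] slide cm/8 [ 0.334 -0.122  0.206]
turn/8 [-0.077 -0.007  0.105] slide cm/8 [0.386 0.125 0.29 ]
turn/8 [-0.082 -0.016  0.099] slide cm/8 [0.298 0.403 0.313]
```

>>> jog_arm(
  plan=[
    {"slide":[0.33,-0.12,0.2],"turn":[-0.07,-0.004,0.111],"claw":255},
    {"slide":[0.33,-0.12,0.2],"turn":[-0.07,-0.004,0.111],"claw":255},
    {"slide":[0.33,-0.12,0.2],"turn":[-0.07,-0.004,0.111],"claw":255},
    {"slide":[0.33,-0.12,0.2],"turn":[-0.07,-0.004,0.111],"claw":255},
    {"slide":[0.33,-0.12,0.2],"turn":[-0.07,-0.004,0.111],"claw":255},
    {"slide":[0.33,-0.12,0.2],"turn":[-0.07,-0.004,0.111],"claw":255},
    {"slide":[0.33,-0.12,0.2],"turn":[-0.07,-0.004,0.111],"claw":255},
    {"slide":[0.33,-0.12,0.2],"turn":[-0.07,-0.004,0.111],"claw":255},
  ],
)

```text
clock: 2.6
ee_pos: [446.0, 255.0, 253.2]
ee_rot: [0.295, 0.22, 0.93, 0.018]
contact_force: [-0.4, -0.7, -0.4]
finger_gap: -0.0
grip_force: 0.0
```

```bash
python3 st.py
```

```text
2.6 [-1.241  0.515  0.444  2.302  1.402  0.303 -1.122] [445.972 255.021 253.187] F [-0.358 -0.691 -0.443] -0.039994384395610275
y [0.398 0.903 0.163] z [ 0.556 -0.096 -0.826]
```

Joints follow the plan exactly. Continuing.

>>> jog_arm(
  plan=[
    {"slide":[0.39,0.12,0.3],"turn":[-0.077,-0.007,0.105],"claw":255},
    {"slide":[0.39,0.12,0.3],"turn":[-0.077,-0.007,0.105],"claw":255},
    {"slide":[0.39,0.12,0.3],"turn":[-0.077,-0.007,0.105],"claw":255},
    {"slide":[0.39,0.12,0.3],"turn":[-0.077,-0.007,0.105],"claw":255},
    {"slide":[0.39,0.12,0.3],"turn":[-0.077,-0.007,0.105],"claw":255},
    {"slide":[0.39,0.12,0.3],"turn":[-0.077,-0.007,0.105],"claw":255},
    {"slide":[0.39,0.12,0.3],"turn":[-0.077,-0.007,0.105],"claw":255},
    {"slide":[0.39,0.12,0.3],"turn":[-0.077,-0.007,0.105],"claw":255},
  ],
)

```text
clock: 3.4
ee_pos: [477.1, 264.8, 277.1]
ee_rot: [0.338, -0.27, 0.892, -0.134]
contact_force: [0.1, 1.1, 0.5]
finger_gap: 0.3
grip_force: 0.0
```

>>> jog_arm(
  plan=[
    {"slide":[0.3,0.4,0.3],"turn":[-0.082,-0.016,0.099],"claw":255},
    {"slide":[0.3,0.4,0.3],"turn":[-0.082,-0.016,0.099],"claw":255},
    {"slide":[0.3,0.4,0.3],"turn":[-0.082,-0.016,0.099],"claw":255},
    {"slide":[0.3,0.4,0.3],"turn":[-0.082,-0.016,0.099],"claw":255},
    {"slide":[0.3,0.4,0.3],"turn":[-0.082,-0.016,0.099],"claw":255},
    {"slide":[0.3,0.4,0.3],"turn":[-0.082,-0.016,0.099],"claw":255},
    {"slide":[0.3,0.4,0.3],"turn":[-0.082,-0.016,0.099],"claw":255},
    {"slide":[0.3,0.4,0.3],"turn":[-0.082,-0.016,0.099],"claw":255},
  ],
)

```text
clock: 4.2
ee_pos: [501.0, 296.9, 301.0]
ee_rot: [-0.314, 0.67, -0.61, 0.284]
contact_force: [0.1, 0.1, 0.8]
finger_gap: 0.1
grip_force: 0.0
```

```bash
python3 st.py
```

```text
4.2 [-1.28   0.544  0.506  2.376  2.352  0.501  0.012] [500.956 296.864 301.001] F [0.078 0.136 0.766] 0.06582392401237248
y [-0.638 -0.058 -0.768] z [ 0.764  0.074 -0.641]
```

>>> jog_arm(
  plan=[
    {"slide":[-0.5,-4.5,0],"turn":[0,0,0],"claw":255},
    {"slide":[-0.5,-4.5,0],"turn":[0,0,0],"claw":255},
    {"slide":[-0.5,-4.5,0],"turn":[0,0,0],"claw":255},
    {"slide":[-0.5,-4.5,0],"turn":[0,0,0],"claw":255},
    {"slide":[-0.5,-4.5,0],"turn":[0,0,0],"claw":255},
    {"slide":[-0.5,-4.5,0],"turn":[0,0,0],"claw":255},
    {"slide":[0,-4.5,0],"turn":[0,0,0],"claw":255},
    {"slide":[0,-4.5,0],"turn":[0,0,0],"claw":255},
    {"slide":[0,-4.5,0],"turn":[0,0,0],"claw":255},
    {"slide":[0,-4.5,0],"turn":[0,0,0],"claw":255},
  ],
)

```text
clock: 5.2
ee_pos: [512.4, 170.1, 228.4]
ee_rot: [-0.283, 0.719, -0.574, 0.271]
contact_force: [-1.1, 2.3, -1.3]
finger_gap: -0.4
grip_force: 0.0
```

```bash
python3 st.py
```

```text
5.2 [ 0.097  0.946 -1.391  2.557  1.952  1.522  0.826] [512.391 170.07  228.415] F [-1.066  2.338 -1.298] -0.352220640386574
y [-0.671 -0.181 -0.719] z [ 0.715  0.097 -0.692]
```

>>> jog_arm(
  plan=[
    {"slide":[1.5,0,1.5],"turn":[0,0,0],"claw":255},
    {"slide":[1.5,0,1.5],"turn":[0,0,0],"claw":255},
    {"slide":[1.5,0,1.5],"turn":[0,0,0],"claw":255},
    {"slide":[1.5,0,1.5],"turn":[0,0,0],"claw":255},
    {"slide":[1.5,0,1.5],"turn":[0,0,0],"claw":255},
    {"slide":[1.5,0,1.5],"turn":[0,0,0],"claw":255},
  ],
)

```text
clock: 5.8
ee_pos: [602.8, 167.9, 318.3]
ee_rot: [-0.282, 0.719, -0.574, 0.272]
contact_force: [0.3, 0.3, 0.2]
finger_gap: -0.1
grip_force: 0.0
```

```bash
python3 st.py; python3 -c "
from h import *
grab('scene','s1.png')"
```

```text
5.8 [ 0.33   0.78  -1.408  2.221  1.851  1.164  1.283] [602.837 167.935 318.326] F [0.318 0.29  0.165] -0.11692384738120484
y [-0.672 -0.182 -0.718] z [ 0.715  0.093 -0.693]
```

View pics/s1.png

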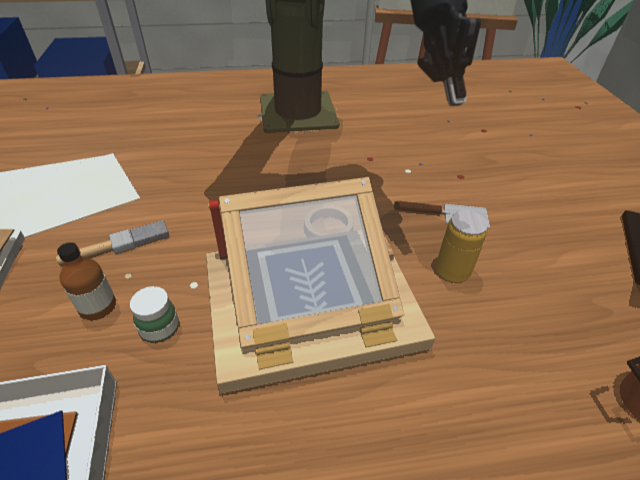

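```bash
cat >> tgt.py <<'E'
D+=[([-1.241,.515,.444,2.302,1.402,.303,-1.122],0,[446,255,253.2]),([-1.28,.544,.506,2.376,2.352,.501,.012],0,[501,296.9,301]),
([.097,.946,-1.391,2.557,1.952,1.522,.826],0,[512.4,170.1,228.4]),([.33,.78,-1.408,2.221,1.851,1.164,1.283],0,[602.8,167.9,318.3])]
lo=np.array([-3.01,-.46,-1.47,.13,-1,.04,-2.66]);hi=np.array([3.01,2.08,1.51,2.56,4.14,2.09,2.66])
def cols(q):
    Rs=ch(q,s,0,np.pi/2);M=[np.array([[0],[0],[1.]])]
    for i in (1,3,5): M.append(Rs[i].as_matrix())
    return np.hstack(M)
_A=np.vstack([cols(np.array(q)) for q,_,p in D]);_b=np.concatenate([p for _,_,p in D])
X,_,_,_=np.linalg.lstsq(_A,_b,rcond=None);RES=_A@X-_b
def pos(q): return cols(q)@X
def ik(p,R,q0,w=.0):
    f=lambda q:np.concatenate([(pos(q)-p)/100,(R.inv()*ch(q,s,0,np.pi/2)[-1]).as_rotvec(),w*(q-q0)])
    r=least_squares(f,np.clip(q0,lo+.01,hi-.01),bounds=(lo,hi));return r.x,np.abs(f(r.x)[:6]).max()
E
python3 - <<'E'
from tgt import *
np.set_printoptions(suppress=True,precision=2)
print(X,abs(RES).max())
def W(xb,yb,z): return np.array([692+.996*xb-.09*yb,-57+.09*xb+.996*yb,z])
rng=np.random.default_rng(0)
for name,p,al in [('push',W(-130,-128,95),.7),('final',W(-146,-100,19),.7),('push55',W(-130,-128,95),.95),('final55',W(-146,-100,19),.95)]:
  for sg in(1,-1):
    out=[]
    for k in range(40):
        q,e=ik(p,target(al,sg),rng.uniform(lo,hi),.001)
        if e<.01: out.append((min((q-lo).min(),(hi-q).min()),q))
    out.sort(key=lambda t:-t[0])
    print(name,sg,len(out))
    for m,q in out[:4]:print('  ',round(m,2),q)
E
```

```text
[345.99   0.08 -18.79 563.65  -0.11 -26.88 345.04   0.58  -0.45 332.72] 0.382436885417178
push 1 28
   0.19 [ 1.15  1.37 -1.25  2.37  2.62  0.99 -1.58]
   0.19 [ 1.13  1.34 -1.2   2.37  2.67  0.97 -1.65]
   0.19 [ 1.11  1.31 -1.15  2.37  2.71  0.95 -1.71]
   0.19 [ 1.09  1.27 -1.09  2.37  2.77  0.93 -1.79]
push -1 25
   0.19 [ 1.03  1.21 -0.96  2.37  2.89  0.9   1.18]
   0.19 [ 1.03  1.2  -0.95  2.37  2.9   0.9   1.17]
   0.19 [ 1.02  1.19 -0.93  2.37  2.92  0.9   1.14]
   0.19 [ 1.    1.18 -0.9   2.37  2.95  0.89  1.1 ]
final 1 26
   0.15 [ 1.09  1.54 -1.14  2.41  2.81  1.15 -1.62]
   0.15 [ 1.04  1.47 -1.01  2.41  2.91  1.12 -1.79]
   0.14 [ 1.    1.43 -0.94  2.42  2.97  1.12 -1.88]
   0.14 [ 0.99  1.42 -0.92  2.42  2.98  1.12 -1.9 ]
final -1 22
   0.15 [ 1.13  1.61 -1.24  2.41  2.73  1.19  1.65]
   0.15 [ 1.12  1.6  -1.23  2.41  2.75  1.18  1.63]
   0.14 [ 0.95  1.39 -0.84  2.42  3.05  1.11  1.14]
   0.14 [ 0.85  1.31 -0.66  2.42  3.18  1.13  0.92]
push55 1 21
   0.33 [ 0.96  1.06 -0.97  2.23  2.38  0.65 -1.68]
   0.33 [ 0.94  1.04 -0.92  2.23  2.43  0.62 -1.75]
   0.32 [ 1.03  1.15 -1.15  2.23  2.22  0.77 -1.48]
   0.32 [ 1.04  1.15 -1.15  2.23  2.22  0.77 -1.48]
push55 -1 23
   0.33 [ 1.03  1.13 -1.12  2.23  2.24  0.75  1.63]
   0.33 [ 1.01  1.11 -1.07  2.23  2.28  0.72  1.58]
   0.32 [ 0.9   1.   -0.85  2.24  2.52  0.58  1.29]
   0.32 [ 0.9   1.   -0.84  2.24  2.53  0.57  1.27]
final55 1 32
   0.26 [ 1.02  1.39 -1.19  2.3   2.37  1.02 -1.51]
   0.26 [ 1.    1.35 -1.14  2.3   2.4   0.99 -1.56]
   0.26 [ 0.99  1.34 -1.12  2.3   2.42  0.97 -1.59]
   0.25 [ 0.91  1.24 -0.94  2.31  2.57  0.86 -1.8 ]
final55 -1 24
   0.26 [ 0.99  1.34 -1.12  2.3   2.42  0.97  1.56]
   0.25 [ 0.93  1.26 -0.98  2.31  2.53  0.88  1.39]
   0.25 [ 0.91  1.24 -0.94  2.31  2.57  0.86  1.33]
   0.25 [ 0.86  1.2  -0.84  2.31  2.66  0.82  1.21]
```

```bash
cat >> tgt.py <<'E'
def W(xb,yb,z): return np.array([692+.996*xb-.09*yb,-57+.09*xb+.996*yb,z])
E
python3 - <<'E'
from tgt import *
np.set_printoptions(suppress=True,precision=3)
q=np.array(D[-1][0]);c=ch(q,s,0,np.pi/2)[-1]
T=target(.75,-1);print('turn',(T*c.inv()).as_rotvec())
wp=[pos(q),[600,-100,320],[560,-205,260],W(-172,-127,110),W(-172,-127,84),W(-127,-127,84),W(-110,-127,84),W(-122,-105,110),W(-146,-105,19)]
for a,b in zip(wp,wp[1:]):
    for k in range(1,9):
        q,e=ik(np.array(a)+(np.array(b)-a)*k/8,T,q,.01)
    print(np.round(b,1),np.round(e,3),q)
E
```

```text
turn [ 0.07  -0.007 -0.104]
[ 600 -100  320] 0.0 [ 1.031  0.798 -1.456  2.254  1.978  0.757  1.554]
[ 560 -205  260] 0.0 [ 1.258  0.944 -1.403  2.292  2.143  0.665  1.676]
[ 532.1 -199.   110. ] 0.0 [ 1.198  1.332 -1.313  2.443  2.502  1.018  1.599]
[ 532.1 -199.    84. ] 0.0 [ 1.193  1.396 -1.284  2.438  2.555  1.048  1.614]
[ 576.9 -194.9   84. ] 0.0 [ 1.136  1.386 -1.281  2.337  2.521  0.999  1.635]
[ 593.9 -193.4   84. ] 0.0 [ 1.115  1.382 -1.279  2.297  2.507  0.979  1.644]
[ 579.9 -172.6  110. ] 0.0 [ 1.088  1.336 -1.321  2.367  2.469  1.044  1.583]
[ 556.  -174.7   19. ] 0.0 [ 1.112  1.551 -1.219  2.387  2.674  1.138  1.623]
```

>>> jog_arm(
  plan=[
    {"slide":[0,-3.8,0],"turn":[0.01,-0.001,-0.015],"claw":255},
    {"slide":[0,-3.8,0],"turn":[0.01,-0.001,-0.015],"claw":255},
    {"slide":[0,-3.8,0],"turn":[0.01,-0.001,-0.015],"claw":255},
    {"slide":[0,-3.8,0],"turn":[0.01,-0.001,-0.015],"claw":255},
    {"slide":[0,-3.8,0],"turn":[0.01,-0.001,-0.015],"claw":255},
    {"slide":[0,-3.8,0],"turn":[0.01,-0.001,-0.015],"claw":255},
    {"slide":[0,-3.8,0],"turn":[0.01,-0.001,-0.014],"claw":255},
    {"slide":[-1.4,-3.5,-1.5],"turn":[0,0,0],"claw":255},
    {"slide":[-1.4,-3.5,-1.5],"turn":[0,0,0],"claw":255},
    {"slide":[-1.4,-3.5,-1.5],"turn":[0,0,0],"claw":255},
  ],
)

```text
clock: 6.85
ee_pos: [558.9, -203.4, 271.6]
ee_rot: [-0.295, 0.677, -0.619, 0.268]
contact_force: [0.8, 0.1, 0.5]
finger_gap: 0.2
grip_force: 0.0
```

```bash
python3 st.py
```

```text
6.85 [ 1.259  0.889 -1.37   2.284  2.146  0.603  1.648] [ 558.887 -203.398  271.612] F [0.827 0.085 0.459] 0.23050069489335448
y [-0.68  -0.06  -0.731] z [ 0.728  0.067 -0.682]
```

>>> jog_arm(
  plan=[
    {"slide":[-1.35,0.2,-1.1],"turn":[0,0,0],"claw":255},
    {"slide":[-1.35,0.2,-1.1],"turn":[0,0,0],"claw":255},
    {"slide":[0,0,-3.3],"turn":[0,0,0],"claw":255},
    {"slide":[0,0,-3.3],"turn":[0,0,0],"claw":255},
    {"slide":[0,0,-3.3],"turn":[0,0,0],"claw":255},
    {"slide":[0,0,-3.3],"turn":[0,0,0],"claw":255},
    {"slide":[0,0,-3.3],"turn":[0,0,0],"claw":255},
    {"slide":[0,0,0],"turn":[0,0,0],"claw":255},
  ],
)

```text
clock: 7.65
ee_pos: [530.8, -196.8, 80.3]
ee_rot: [-0.294, 0.677, -0.621, 0.264]
contact_force: [-0.1, 0.4, -1.2]
finger_gap: -0.1
grip_force: 0.0
```

```bash
python3 st.py
python3 - <<'E'
from h import *
f=grab('scene');t=grab('top')
a=cv2.resize(f['frame'][150:290,150:330,::-1],(600,467),interpolation=3)
b=cv2.resize(t['frame'][190:330,380:500,::-1],(200,233),interpolation=3)
c=np.zeros((467,800,3),np.uint8);c[:,:600]=a;c[:233,600:]=b
cv2.imwrite('pics/m1.png',c)
E
```

```text
7.65 [ 1.181  1.378 -1.245  2.437  2.581  1.026  1.571] [ 530.756 -196.83    80.303] F [-0.135  0.406 -1.157] -0.09619029884448722
y [-0.685 -0.056 -0.726] z [ 0.723  0.07  -0.688]
```

View pics/m1.png

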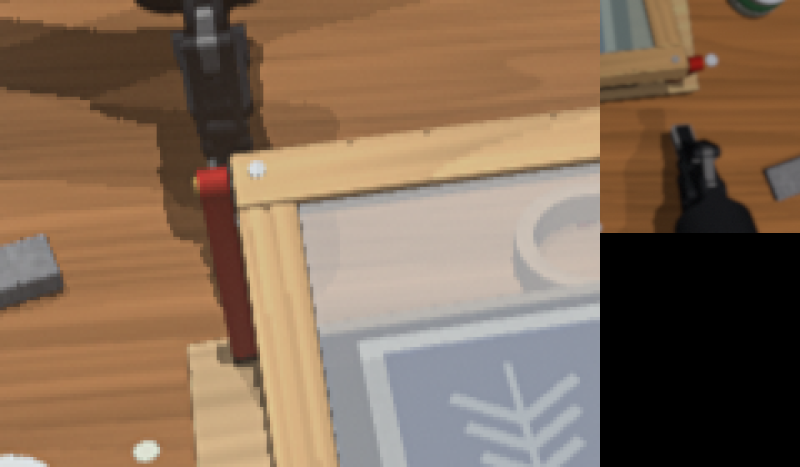

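>>> jog_arm(
  plan=[
    {"slide":[1,0,0.1],"turn":[0,0,0],"claw":255},
    {"slide":[1,0,0.1],"turn":[0,0,0],"claw":255},
    {"slide":[1,0.1,0.1],"turn":[0,0,0],"claw":255},
    {"slide":[0.8,0.08,0.1],"turn":[0,0,0],"claw":255},
    {"slide":[0,0,0],"turn":[0,0,0],"claw":255},
  ],
)

```text
clock: 8.25
ee_pos: [573.1, -196.7, 91.4]
ee_rot: [-0.295, 0.677, -0.618, 0.27]
contact_force: [-1.2, 0.6, 0.8]
finger_gap: -0.2
grip_force: 0.0
```

>>> jog_arm(
  plan=[
    {"slide":[0.3,0.03,0],"turn":[0,0,0],"claw":255},
    {"slide":[0.3,0.03,0],"turn":[0,0,0],"claw":255},
    {"slide":[0,0,0],"turn":[0,0,0],"claw":255},
  ],
)

```text
clock: 8.55
ee_pos: [577.4, -195.9, 90.1]
ee_rot: [-0.295, 0.677, -0.619, 0.269]
contact_force: [-0.6, 0.3, 0.4]
finger_gap: -0.1
grip_force: 0.0
```

>>> jog_arm(
  plan=[
    {"slide":[0.3,0.03,0],"turn":[0,0,0],"claw":255},
    {"slide":[0.3,0.03,0],"turn":[0,0,0],"claw":255},
    {"slide":[0,0,0],"turn":[0,0,0],"claw":255},
  ],
)

```text
clock: 8.85
ee_pos: [583.5, -195.3, 90.1]
ee_rot: [-0.295, 0.677, -0.619, 0.269]
contact_force: [0.7, -0.2, -0.4]
finger_gap: 0.2
grip_force: 0.0
```

>>> jog_arm(
  plan=[
    {"slide":[0.3,0.03,0],"turn":[0,0,0],"claw":255},
    {"slide":[0.2,0.02,0],"turn":[0,0,0],"claw":255},
    {"slide":[0,0,0],"turn":[0,0,0],"claw":255},
  ],
)

```text
clock: 9.15
ee_pos: [588.5, -194.9, 90.1]
ee_rot: [-0.295, 0.677, -0.619, 0.269]
contact_force: [-0.6, -0.3, -1.0]
finger_gap: -0.3
grip_force: 0.2
```

```bash
python3 st.py
python3 - <<'E'
from h import *
f=grab('scene')
cv2.imwrite('pics/m2.png',cv2.resize(f['frame'][170:280,180:300,::-1],(600,550),interpolation=3))
E
```

```text
9.15 [ 1.115  1.346 -1.248  2.309  2.529  0.952  1.598] [ 588.518 -194.878   90.066] F [-0.597 -0.282 -0.97 ] -0.2937606088520205
y [-0.679 -0.061 -0.732] z [ 0.729  0.066 -0.681]
```

View pics/m2.png

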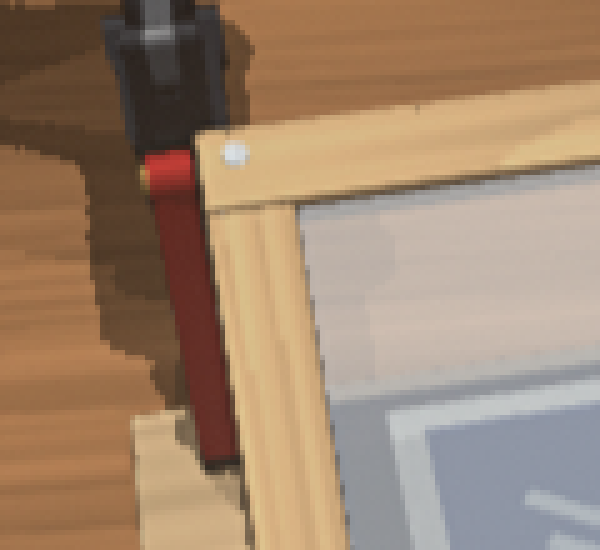

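Run:
```python
from h import *
f=dict(np.load('last_scene.npz'))
for p in [(223.5,258),(224.5,263)]:print(world(f,*p,z=43))
```

```text
[ 598.16354364 -196.31111261   43.        ]
[ 610.56377679 -194.47456195   43.        ]
```

>>> jog_arm(
  plan=[
    {"slide":[0.2,0.02,0],"turn":[0,0,0],"claw":255},
    {"slide":[0.2,0.02,0],"turn":[0,0,0],"claw":255},
    {"slide":[0.2,0.02,0],"turn":[0,0,0],"claw":255},
    {"slide":[0,0,0],"turn":[0,0,0],"claw":255},
  ],
)

```text
clock: 9.6
ee_pos: [593.8, -194.3, 89.6]
ee_rot: [-0.294, 0.677, -0.619, 0.269]
contact_force: [-4.9, -0.7, 0.4]
finger_gap: -0.1
grip_force: 0.0
```

Run:
```python
from h import *
f=grab('scene');im=f['frame'].astype(int)
# foot: lowest red-ish leg pixel
m=(im[...,0]>60)&(im[...,1]<.55*im[...,0])&(im[...,2]<.55*im[...,0])&(im[...,1]<60)
for v in range(240,280,2):
    u=np.nonzero(m[v,205:240])[0]
    print(v,(u+205).tolist()[:1],(u+205).tolist()[-1:],end=' ')
print(world(f,223,202))
```

```text
240 [216] [223] 242 [217] [224] 244 [217] [224] 246 [217] [224] 248 [218] [225] 250 [218] [225] 252 [219] [225] 254 [219] [225] 256 [219] [226] 258 [220] [226] 260 [220] [226] 262 [220] [227] 264 [221] [227] 266 [] [] 268 [] [] 270 [] [] 272 [] [] 274 [] [] 276 [] [] 278 [] [] [ 596.49090604 -181.1155801   167.09043116]
```

>>> jog_arm(
  plan=[
    {"slide":[0.2,0.02,0],"turn":[0,0,0],"claw":255},
    {"slide":[-0.6,-0.05,0],"turn":[0,0,0],"claw":255},
    {"slide":[0,0,0.8],"turn":[0,0,0],"claw":255},
    {"slide":[0,0,0.8],"turn":[0,0,0],"claw":255},
    {"slide":[0,0,0.8],"turn":[0,0,0],"claw":255},
    {"slide":[0,0,0],"turn":[0,0,0],"claw":255},
  ],
)

```text
clock: 10.25
ee_pos: [590.4, -194.6, 115.3]
ee_rot: [-0.295, 0.677, -0.618, 0.269]
contact_force: [-1.7, -0.3, -2.3]
finger_gap: -0.0
grip_force: 1.6
```

```bash
python3 st.py
python3 - <<'E'
from h import *
f=grab('scene');t=grab('top')
a=cv2.resize(f['frame'][170:290,180:300,::-1],(480,480),interpolation=3)
b=cv2.resize(t['frame'][200:280,400:460,::-1],(320,427),interpolation=3)
c=np.zeros((480,800,3),np.uint8);c[:,:480]=a;c[:427,480:]=b
cv2.imwrite('pics/m3.png',c)
E
```

```text
10.25 [ 1.117  1.288 -1.27   2.308  2.479  0.923  1.592] [ 590.365 -194.574  115.273] F [-1.662 -0.279 -2.289] -0.028546043720524824
y [-0.678 -0.062 -0.732] z [ 0.729  0.066 -0.681]
```

View pics/m3.png

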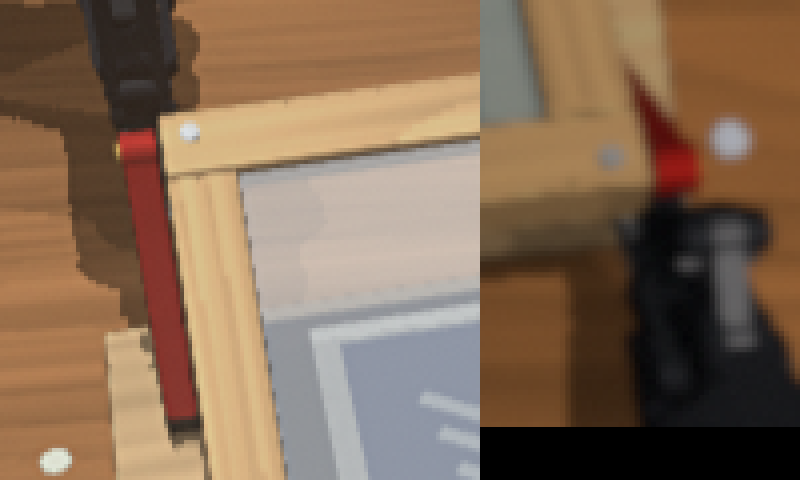

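Run:
```python
from h import *
t=dict(np.load('last_top.npz'));s=dict(np.load('last_scene.npz'))
for p in [(430,228),(283,244),(350,238)]:print('top',p,world(t,*p))
for p in [(222,198),(222,200),(232,200),(368,182)]:print('sc',p,world(s,*p))
print('foot',world(s,225.5,277,z=43))
```

```text
top (430, 228) [ 595.46987099 -188.28428074  160.62493726]
top (283, 244) [571.6771591   56.20322714 159.32001453]
top (350, 238) [580.45458259 -55.38373776 159.08758772]
sc (222, 198) [ 583.65781641 -183.07134593  165.17138942]
sc (222, 200) [ 588.24128111 -183.0750024   164.7346064 ]
sc (232, 200) [ 589.13964754 -167.42679989  163.93088992]
sc (368, 182) [353.71421908 125.68769087   0.96875318]
foot [ 643.47667703 -192.55103377   43.        ]
```

>>> jog_arm(
  plan=[
    {"slide":[-0.07,0.7,-0.1],"turn":[0,0,0],"claw":255},
    {"slide":[-0.07,0.7,-0.1],"turn":[0,0,0],"claw":255},
    {"slide":[-0.07,0.7,-0.1],"turn":[0,0,0],"claw":255},
    {"slide":[0,0,0],"turn":[0,0,0],"claw":255},
  ],
)

```text
clock: 10.75
ee_pos: [587.9, -171.6, 110.6]
ee_rot: [-0.295, 0.678, -0.618, 0.268]
contact_force: [-2.7, -0.3, -2.3]
finger_gap: -0.1
grip_force: 1.8
```

>>> jog_arm(
  plan=[
    {"slide":[-0.2,-0.02,-0.4],"turn":[0,0,0],"claw":255},
    {"slide":[-0.2,-0.02,-0.4],"turn":[0,0,0],"claw":255},
    {"slide":[-0.2,-0.02,-0.4],"turn":[0,0,0],"claw":255},
    {"slide":[-0.2,-0.02,-0.4],"turn":[0,0,0],"claw":255},
    {"slide":[0,0,0],"turn":[0,0,0],"claw":255},
  ],
)

```text
clock: 11.25
ee_pos: [579.5, -174.3, 94.0]
ee_rot: [-0.295, 0.677, -0.619, 0.268]
contact_force: [-1.8, -0.2, -2.9]
finger_gap: -0.1
grip_force: 1.7
```

```bash
cat > fr.py <<'E'
from h import *
import st
t=grab('top');s=grab('scene')
def wp(xb,yb,z):return np.array([692+.996*xb-.09*yb,-57+.09*xb+.996*yb,z])
# fit frame angle: side/rear rail top points vs depth
R=cv2.Rodrigues(t['rvec'])[0]
best=[]
for th in np.arange(-.02,.55,.005):
    e=[]
    for r in (226,100,40):
        for yb in (-112,-60,0,60,112) if r>200 else (-112,112):
            p=wp(92-r*np.cos(th)+11*np.sin(th),yb,51+r*np.sin(th)+11*np.cos(th))
            c=R@p+t['tvec'].ravel();uv=t['mtx']@c/c[2];u,v=np.round(uv[:2]).astype(int)
            e.append(abs(t['depth'][v,u]-c[2]))
    best.append((np.median(e),round(th,3)))
print('theta',sorted(best)[:3])
p=s_=env.read_state()['ee_pos'];dx,dy=p[0]-692,p[1]+57
print('tcp board',.996*dx+.09*dy,-.09*dx+.996*dy,p[2])
E
python3 fr.py
```

```text
11.25 [ 1.08   1.347 -1.266  2.362  2.529  1.029  1.55 ] [ 579.455 -174.348   93.994] F [-1.836 -0.203 -2.923] -0.13427598985846653
y [-0.68  -0.06  -0.731] z [ 0.728  0.067 -0.683]
theta [(np.float64(0.7189173488389997), np.float64(0.355)), (np.float64(1.3492129801821875), np.float64(0.36)), (np.float64(1.5037171472181399), np.float64(0.365))]
tcp board -122.35166197571658 -106.77685001407608 94.70520838260184
```

>>> jog_arm(
  plan=[
    {"slide":[-0.18,-0.02,-0.4],"turn":[0,0,0],"claw":255},
    {"slide":[-0.18,-0.02,-0.4],"turn":[0,0,0],"claw":255},
    {"slide":[-0.18,-0.02,-0.4],"turn":[0,0,0],"claw":255},
    {"slide":[-0.18,-0.02,-0.4],"turn":[0,0,0],"claw":255},
    {"slide":[-0.18,-0.02,-0.4],"turn":[0,0,0],"claw":255},
    {"slide":[-0.18,-0.02,-0.4],"turn":[0,0,0],"claw":255},
    {"slide":[-0.18,-0.02,-0.4],"turn":[0,0,0],"claw":255},
    {"slide":[-0.18,-0.02,-0.4],"turn":[0,0,0],"claw":255},
    {"slide":[-0.18,-0.02,-0.4],"turn":[0,0,0],"claw":255},
    {"slide":[0,0,0],"turn":[0,0,0],"claw":255},
  ],
)

```text
clock: 12.35
ee_pos: [563.3, -176.2, 58.1]
ee_rot: [-0.294, 0.677, -0.619, 0.268]
contact_force: [-0.5, -1.3, -2.7]
finger_gap: 0.3
grip_force: 1.9
```

```bash
python3 fr.py
```

```text
12.35 [ 1.096  1.435 -1.228  2.389  2.614  1.083  1.56 ] [ 563.323 -176.216   58.122] F [-0.469 -1.305 -2.75 ] 0.2579998310803918
y [-0.68  -0.06  -0.731] z [ 0.728  0.066 -0.683]
theta [(np.float64(0.9308008137924162), np.float64(0.175)), (np.float64(0.9596779690272115), np.float64(0.18)), (np.float64(1.136462625428976), np.float64(0.185))]
tcp board -138.7736344099764 -107.20560729520417 58.64243533986839
```

>>> jog_arm(
  plan=[
    {"slide":[-0.16,-0.01,-0.3],"turn":[0,0,0],"claw":255},
    {"slide":[-0.16,-0.02,-0.3],"turn":[0,0,0],"claw":255},
    {"slide":[-0.16,-0.01,-0.3],"turn":[0,0,0],"claw":255},
    {"slide":[-0.16,-0.02,-0.3],"turn":[0,0,0],"claw":255},
    {"slide":[-0.16,-0.01,-0.3],"turn":[0,0,0],"claw":255},
    {"slide":[0,0,-0.3],"turn":[0,0,0],"claw":255},
    {"slide":[0,0,-0.3],"turn":[0,0,0],"claw":255},
    {"slide":[0,0,-0.3],"turn":[0,0,0],"claw":255},
    {"slide":[0,0,-0.2],"turn":[0,0,0],"claw":255},
    {"slide":[0,0,0],"turn":[0,0,0],"claw":255},
  ],
)

```text
clock: 13.45
ee_pos: [555.5, -176.8, 32.4]
ee_rot: [-0.294, 0.677, -0.619, 0.268]
contact_force: [-3.5, -1.2, -3.9]
finger_gap: 0.1
grip_force: 2.6
```

```bash
python3 fr.py
```

```text
13.45 [ 1.106  1.497 -1.199  2.393  2.672  1.108  1.575] [ 555.483 -176.842   32.417] F [-3.481 -1.153 -3.889] 0.14079375775499892
y [-0.68  -0.061 -0.731] z [ 0.728  0.066 -0.682]
theta [(np.float64(0.6969694774434174), np.float64(0.045)), (np.float64(1.2869279909654097), np.float64(0.04)), (np.float64(1.466519623521549), np.float64(0.05))]
tcp board -146.70059615735417 -107.0724735738389 32.75924128116235
```

>>> jog_arm(
  plan=[
    {"slide":[0,0,-0.15],"turn":[0,0,0],"claw":255},
    {"slide":[0,0,-0.15],"turn":[0,0,0],"claw":255},
    {"slide":[0,0,-0.15],"turn":[0,0,0],"claw":255},
    {"slide":[0,0,-0.15],"turn":[0,0,0],"claw":255},
    {"slide":[0,0,-0.15],"turn":[0,0,0],"claw":255},
    {"slide":[0,0,-0.1],"turn":[0,0,0],"claw":255},
    {"slide":[0,0,-0.1],"turn":[0,0,0],"claw":255},
    {"slide":[0,0,-0.1],"turn":[0,0,0],"claw":255},
    {"slide":[0,0,-0.1],"turn":[0,0,0],"claw":255},
    {"slide":[0,0,0],"turn":[0,0,0],"claw":255},
  ],
)

```text
clock: 14.55
ee_pos: [555.8, -176.8, 21.3]
ee_rot: [-0.295, 0.677, -0.619, 0.269]
contact_force: [-5.2, -0.5, -4.7]
finger_gap: 0.2
grip_force: 3.1
```

```bash
python3 fr.py
```

```text
14.55 [ 1.107  1.522 -1.186  2.385  2.695  1.112  1.584] [ 555.827 -176.846   21.319] F [-5.214 -0.535 -4.695] 0.1559517578399987
y [-0.679 -0.061 -0.732] z [ 0.729  0.066 -0.682]
theta [(np.float64(0.8621530578889178), np.float64(0.015)), (np.float64(1.0363042318751923), np.float64(0.01)), (np.float64(1.2198347082359078), np.float64(0.005))]
tcp board -146.3924592832968 -107.1077958751651 21.466175410825333
```

>>> jog_arm(
  plan=[
    {"slide":[-0.05,0,-0.1],"turn":[0,0,0],"claw":255},
    {"slide":[-0.05,0,-0.1],"turn":[0,0,0],"claw":255},
    {"slide":[-0.05,0,-0.1],"turn":[0,0,0],"claw":255},
    {"slide":[0,0,0],"turn":[0,0,0],"claw":255},
  ],
)

```text
clock: 15.05
ee_pos: [555.9, -176.7, 20.0]
ee_rot: [-0.296, 0.676, -0.618, 0.27]
contact_force: [-0.6, -0.6, 0.0]
finger_gap: -0.2
grip_force: 0.2
```

>>> jog_arm(
  plan=[
    {"slide":[-0.05,0,-0.1],"turn":[0,0,0],"claw":255},
    {"slide":[-0.05,0,-0.1],"turn":[0,0,0],"claw":255},
    {"slide":[0,0,0],"turn":[0,0,0],"claw":255},
  ],
)

```text
clock: 15.35
ee_pos: [553.8, -176.8, 16.8]
ee_rot: [-0.295, 0.677, -0.618, 0.269]
contact_force: [0.0, 0.2, -0.5]
finger_gap: 0.2
grip_force: 0.0
```

```bash
python3 fr.py
```

```text
15.35 [ 1.11   1.534 -1.181  2.387  2.707  1.118  1.587] [ 553.788 -176.795   16.842] F [ 0.049  0.233 -0.537] 0.2489051069574763
y [-0.678 -0.061 -0.732] z [ 0.729  0.066 -0.681]
theta [(np.float64(1.0106262073728658), np.float64(0.0)), (np.float64(1.1911807324815982), np.float64(-0.01)), (np.float64(1.4039578600973073), np.float64(0.005))]
tcp board -148.54128744239102 -106.91263734336115 16.795542909326166
```

>>> jog_arm(
  plan=[
    {"slide":[-0.5,-0.05,0],"turn":[0,0,0],"claw":255},
    {"slide":[-0.7,-0.06,0],"turn":[0,0,0],"claw":255},
    {"slide":[-0.7,-0.06,0],"turn":[0,0,0],"claw":255},
    {"slide":[-0.7,-0.06,0.2],"turn":[0,0,0],"claw":255},
    {"slide":[-0.5,-0.05,1],"turn":[0,0,0],"claw":255},
    {"slide":[0,0,2],"turn":[0,0,0],"claw":255},
    {"slide":[0,0,3],"turn":[0,0,0],"claw":255},
    {"slide":[0,0,3],"turn":[0,0,0],"claw":255},
    {"slide":[0,0,0],"turn":[0,0,0],"claw":255},
  ],
)

```text
clock: 16.35
ee_pos: [523.6, -179.4, 113.6]
ee_rot: [-0.296, 0.677, -0.616, 0.272]
contact_force: [1.1, 0.4, 0.1]
finger_gap: 0.2
grip_force: 0.0
```

```bash
python3 fr.py; python3 -c "
import numpy as np,cv2
a=np.load('last_scene.npz')['frame'];b=np.load('last_top.npz')['frame']
cv2.imwrite('pics/e.png',np.hstack([cv2.resize(a,(400,300)),cv2.resize(b,(400,300))])[:,:,::-1])"
```

```text
16.35 [ 1.147  1.316 -1.291  2.503  2.547  1.087  1.504] [ 523.649 -179.421  113.616] F [1.135 0.435 0.13 ] 0.19506110252277647
y [-0.673 -0.065 -0.736] z [ 0.733  0.066 -0.677]
theta [(np.float64(0.5596374378416158), np.float64(0.0)), (np.float64(0.8974239406505831), np.float64(-0.005)), (np.float64(1.295454640237267), np.float64(0.005))]
tcp board -179.99523459650874 -107.15129115782446 109.68621234419143
```

View pics/e.png

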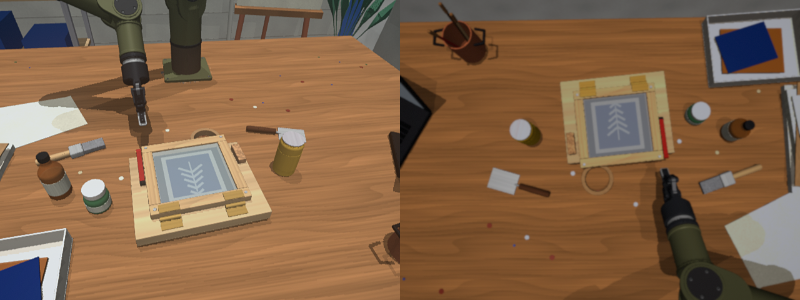

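The frame lies shut (angle about 0), with the leg folded along its side at (663,138) in the picture. The gripper is clear and the other things have not moved, so I'm handing in.

```bash
python3 -c "
from station import sign_off
print(sign_off())"
```

```text
the job is handed in; nothing more can be done
None
```

I pushed the red leg out towards the hinge, caught the glass frame on the back of the finger after a drop of about 1 cm, and lowered it until it lay fully shut; the job is handed in at about 16 s with the robot clear and nothing else disturbed.

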